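Rack the finished board and drop the retaining bar

TASK

Put the finished board that stands in the wooden block away in the drying rack: swing the rack's retaining bar up and back, slide the board on its long edge right down into the one empty slot, and swing the bar down flat over the boards again. Leave the two boards already in the rack where they are.

Things in the scene. Friction and masses are not known exactly. Their poses are not given: they have to be found in the camera images.
- board_mid (a point): Centre of the finished board: a cream slatted wooden slab 152 x 100 x 11 mm, 50 to 110 g, standing on a long edge in the wooden block (two like it are in the rack, one lies in the clamp jig). Axes: z through the 11 mm thickness, y along the 152 mm length, x up as it stands. Its upper edge is 50 mm above this point; grip it there from above, across the thickness, near mid-length.
- stand: Fixed wooden block, 90 (x) x 80 (y) x 45 mm high, origin at the centre of its underside, z up. A groove along its x, 14 mm wide, open at the top and both ends, floor 10 mm above the bench, holds the board upright; the board sticks out about 30 mm at each end.
- rack: Fixed drying rack, 186 (x) x 164 (y) mm, origin at the centre of its underside, z up, x about away from the robot. A plywood base 8 mm thick carries three slots along x, at y = -48, 0 and +48 mm; two hold boards like the one to be racked, upper edges 108 mm above the bench. Two side posts at x = +60, y = +-76.5 mm, 130 mm high, carry the retaining bar's hinge.
- slot_floor (a point): Centre of the empty slot's floor, 8 mm above the bench (cork strip inlaid flush); x along the slot, z up. A seated board's centre is 50 mm above it. The slot is two facing aluminium U guides that take only the board's ends: 13.5 mm wide, 160 mm between end plates, cheeks 16 mm long, 70 mm high above the base plus 10 mm of flared mouth; open at the sides between them.
- stored_1: One of the two boards already in the rack, of the same size, loose in its slot. Origin at the centre of one wide face.
- stored_2: The other board already in the rack, the same.
- keeper (a joint): Hinge of the retaining bar, rad: 0 = down (bar level across the rack, 5 mm clear above seated boards), pi/2 = straight up, 2.6 = stop, leaning back away from the robot. Only 2.3 or more leaves all slots clear. It has friction and stays where it is left; 2 to 3 N at the bar moves it.
- keeper_grip (a point): Grip point: centre of the black sleeve (50 mm long, 11 mm thick) on the bar's free right-hand end. The bar is a round steel rod 235 mm long, 10 mm thick, parallel to the rack's y, 55 mm from the hinge axis, on two side arms at rack y = +-84 mm; the grip point is at rack y = -120 mm. Pinch it from above across the bar; it turns in the grip.
- keeper_hinge (a point): Point on the bar's hinge axis level with the grip point: rack x = +60, y = -120 mm, 118 mm above the bench; the axis is parallel to the rack's y. The grip point lies at rack x = 60 - 55 cos(joint) mm, height 118 + 55 sin(joint) mm.

How it is judged (in metres and radians):
At the end, for the whole second after the job is handed in: Board on its long edge at the bottom of the empty slot (centre within 6 mm along, 4 mm across, 4 mm in height; 0.07 rad of the slot's direction); retaining bar within 0.12 rad of down; the two stored boards within 20 mm of where they were (x of board_mid in the frame of slot_floor between -0.006 and 0.006 m and y of board_mid in the frame of slot_floor between -0.004 and 0.004 m and z of board_mid in the frame of slot_floor between 0.046 and 0.054 m and angle between the z axis of board_mid and the y axis of slot_floor, either way round below 0.07 rad and value of joint keeper below 0.12 rad and distance of each of stored_1, stored_2 from where it was at the start of the episode below 0.02 m); the robot touches nothing.
It fails at once if a board already in the rack is pulled out or displaced by more than 40 mm (distance of any of stored_1, stored_2 from where it was at the start of the episode above 0.04 m).
It also fails if it takes over 72 s, if anything falls off the work surface, if the arm or the gripper's body presses on something with over 40 N, if the wrist force passes 120 N, or if a joint passes its speed limit or range.

ROBOT

A 6-joint arm with a two-finger parallel gripper is mounted at the origin on a cart in front of the work surface, level with it; the furniture and walls round the work are solid. World frame = base frame: x ahead of the robot, y to its left, z up, the work surface at z = 0. Lengths are in m, angles in degrees, forces in N, time in s.
With the tool pointing down it reaches from about 0.325 to 0.75 m from the base axis. Payload 7.6 kg.
Tool frame: the origin (TCP) lies midway between the tips of the shut fingers; the grasp point (between the pads) lies 19 mm behind it; z points along the fingers, y is the line along which they close (so a half turn about z gives the same grasp; the last joint's range is limited). The gripper opens to 85 mm and grips with 20 to 120 N. Pads are 22 mm wide; open, the fingers measure 114 mm over their backs; the gripper's body (76 mm by 85 mm) begins 54 mm behind the grasp point. The pads swing forward as they close: fully open they stand 13 mm farther back than shut.
Start: joints at [71.889, 2.991, 80.254, -0, 96.75, -4.028], TCP at [0.128, 0.509, 0.231] pointing down, gripper open.
Joint ranges: [-166.34, 166.34], [-52.06, 124.39], [6.96, 135.62], [-60.46, 240.46], [14.63, 156.25], [-167.68, 167.68]. Speed limits (degrees/s): [147.25, 147.25, 172.46, 180, 180, 180].

INTERFACE

Orientations are given as a 3x3 rotation matrix whose columns are the frame's x, y, z axes.
In Python, from station import arm gives the robot as it stands.
- The arm moves only by the shell command python3 -m pendant 'ROWS' [OPENING] [FORCE]. ROWS is JSON, a list of rows, each a list of 6 numbers: the shift along the tool's x, y, z in mm, then the turn, a rotation vector about the tool's x, y, z in degrees. In form: [[tx, ty, tz, rx, ry, rz], ...]. A call has 1 to 20 rows; each row shifts and turns the commanded pose from where the row before left it, along the tool's axes as they then stand; what a row does not reach is not made up. A row lasts 1/10 s, in which the tool goes at most 50 mm and 8.59 degrees, less where a joint would pass 70% of its speed; a pose out of reach is approached as far as the arm can. A call is refused whole if a number of a shift passes 50 or a number of a turn 8.59, either way. A call with a gripper value outside its range is refused whole. OPENING is the finger opening in mm, from 0 to 85.4, set as the call begins (- or left out, the last holds). The fingers move at their own pace and stop on an object; FORCE is the grip in N (left out, the last holds). Time passes only in rows, so rows that do not move let the fingers close. It gives the time, the measured TCP pose, the force, the opening and the grip force at its end, in the units of the state.
- arm.state(): the state, without advancing time (a new reading comes with each control period).
- arm.capture(name): name is "scene" or "top" or "wrist"; returns a dict with "color" (420x560x3 uint8, red, green, blue), "K" (3x3 intrinsics, pixels), "origin" and "rotation" of the camera in the world. Camera axes: x right, y down, z forward; pixel columns grow to the right and rows downward; lengths in m; the calibration is good to about 2 mm. A picture is of the moment at which its call begins. There is no depth.
- arm.hand_in(): hands the job in; it is judged then, once.
The state is a dict: "t": time; "joints": joint angles; "qd": joint speeds; "joint_torque": joint torques, N m; "eef_pos": TCP position; "ee_rot": TCP orientation; "force": force on the tool from outside, world axes, zero at the start; "wrist_torque": the same for the moment, N m; "width": opening from 0.0 (shut) to 1.0 (fully open); "grasp_force": force on a finger pad.
Only numpy, scipy, OpenCV 4.12 (cv2) and the standard library are available. Lean on these libraries where they do the work, as an engineer would, in place of code of your own. Each camera call takes 0.05 s, during which the arm holds its last target. There are 200 camera calls.

## Working session

There is one attempt and no reset: what is moved stays moved. The work goes in short steps, Python scripts to look and compute and a shell command to move; the robot and the scene stay as the last step left them, time stands still between calls to the robot, and variables do not carry over. Pictures are saved under pics/ and viewed, at most 13 in all, crops included, and the job is handed in when it is done.

```bash
mkdir -p pics; ls; python3 - <<'E'
from station import arm
import cv2,numpy as np
for n in("scene","top"):
    c=arm.capture(n); cv2.imwrite(f"pics/{n}0.png",c["color"][:,:,::-1]); np.savez(f"{n}0.npz",**c)
    print(n,c["K"].round(1).tolist(),c["origin"].round(3),c["rotation"].round(3).tolist())
s=arm.state();print(s["t"],s["ee_rot"],s["eef_pos"])
E
```

```text
pics
scene [[515.3, 0.0, 278.4], [0.0, 515.3, 201.7], [0.0, 0.0, 1.0]] [-0.064 -0.477  0.887] [[0.577, -0.607, 0.546], [-0.817, -0.434, 0.38], [0.007, -0.665, -0.747]]
top [[482.5, 0.0, 281.7], [0.0, 482.5, 206.2], [0.0, 0.0, 1.0]] [ 0.385 -0.086  1.041] [[0.025, -0.99, 0.137], [-1.0, -0.024, 0.007], [-0.004, -0.137, -0.991]]
0.1 [[-9.69929960e-01  2.43383811e-01 -4.39094478e-04]
 [ 2.43384194e-01  9.69928937e-01 -1.41131903e-03]
 [ 8.23982354e-05 -1.47574927e-03 -9.99998908e-01]] [0.12766054 0.50894867 0.23053515]
```

View pics/scene0.png

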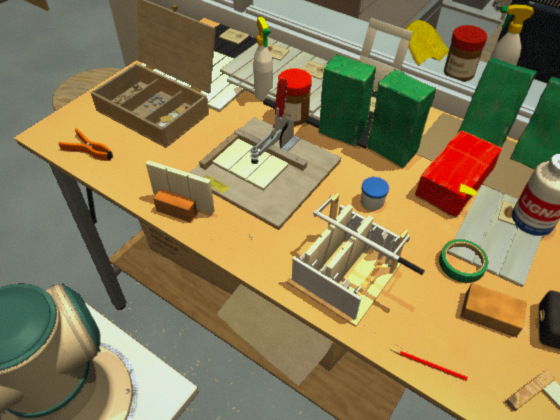

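View pics/top0.png

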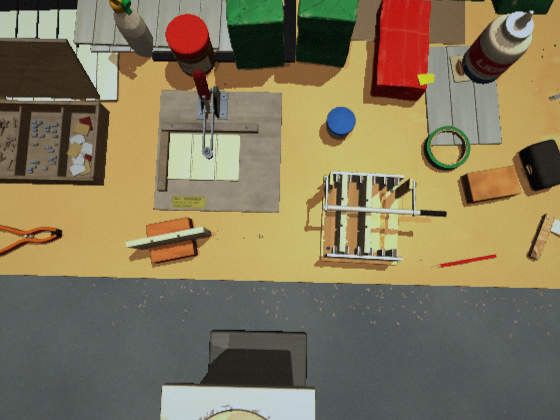

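The scene view shows the board in the block near (180,190) and the rack near (355,260), with the bar's sleeve at (412,266). In the top view the board is near (167,238), the rack near (368,215) and the sleeve at (432,213). Next I'll enlarge both.

```bash
python3 - <<'E'
import cv2,numpy as np
t=cv2.imread("pics/top0.png");s=cv2.imread("pics/scene0.png")
a=cv2.resize(t[160:275,310:450],None,fx=4,fy=4,interpolation=cv2.INTER_CUBIC) #560x460
b=cv2.resize(t[210:270,115:215],None,fx=2.4,fy=2.4,interpolation=cv2.INTER_CUBIC) #240x144
c=cv2.resize(s[155:225,140:220],None,fx=3,fy=3,interpolation=cv2.INTER_CUBIC)#240x210
o=np.zeros((600,800,3),np.uint8);o[:460,:560]=a;o[:144,560:]=b;o[150:360,560:]=c
cv2.imwrite("pics/z1.png",o)
o=cv2.resize(s[190:325,285:430],None,fx=4.4,fy=4.4,interpolation=cv2.INTER_CUBIC);cv2.imwrite("pics/z2.png",o)
E
```

```text
(no output)
```

View pics/z1.png

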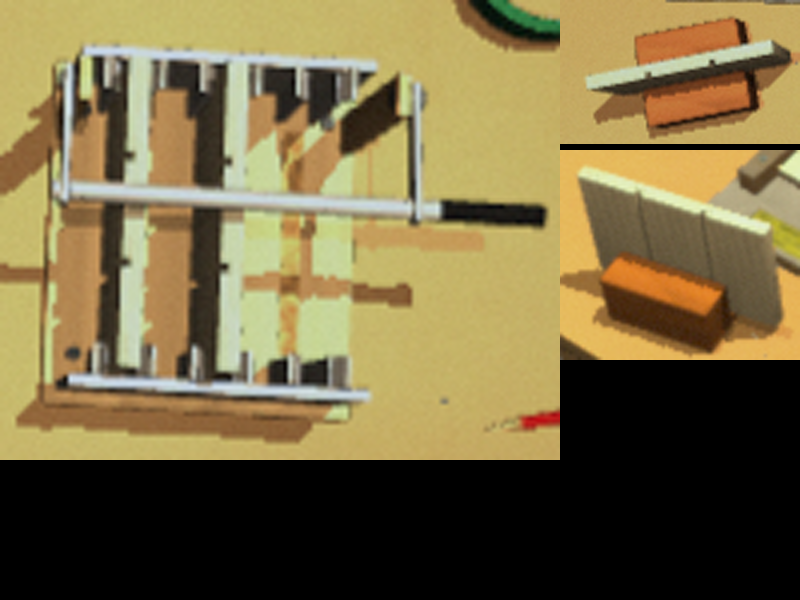

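View pics/z2.png

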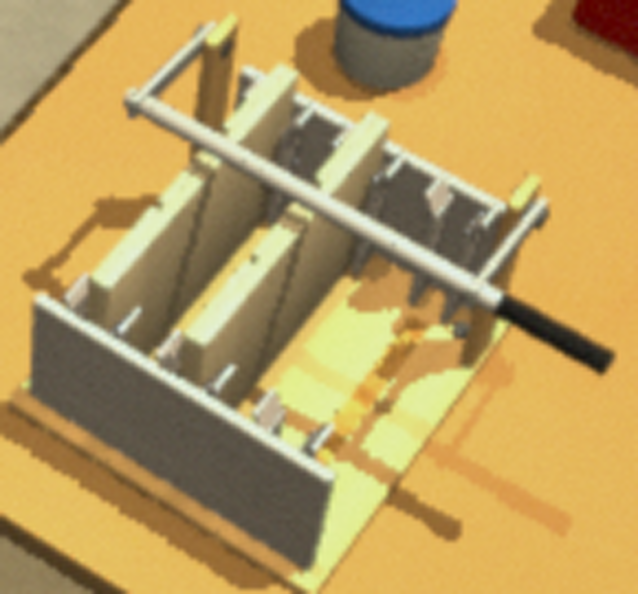

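Crops: the empty slot is the right-hand one (rack y=-48). In the top crop the sleeve runs (441,211)-(546,215), and the stored boards' tops run (140,60)-(130,370) and (237,62)-(229,370). The finished board's top edge runs (587,82)-(773,46). I'll cast rays through these.

```bash
cat > h.py <<'E'
import numpy as np
def load(n): return dict(np.load(n+".npz"))
def ray(c,p):
    d=np.linalg.inv(c["K"])@np.array([p[0],p[1],1.]); return c["rotation"]@d
def onz(c,p,z):
    d=ray(c,p); o=c["origin"]; return o+d*(z-o[2])/d[2]
def proj(c,X):
    v=c["rotation"].T@(np.asarray(X)-c["origin"]); v=c["K"]@v; return v[:2]/v[2]
E
python3 - <<'E'
from h import *
t=load("top0");s=load("scene0")
A=lambda x,y:(310+x/4,160+y/4)
B=lambda x,y:(115+(x-560)/2.4,210+y/2.4)
C=lambda x,y:(140+(x-560)/3,155+(y-150)/3)
D=lambda x,y:(285+x/4.4,190+y/4.4)
def line(n,c,p,q,z):
    a,b=onz(c,p,z),onz(c,q,z);d=b-a
    print(n,a[:2].round(4),b[:2].round(4),"mid",((a+b)/2)[:2].round(4),"L",np.hypot(*d[:2]).round(4),"ang",np.degrees(np.arctan2(d[1],d[0])).round(1))
line("sleeve T",t,A(441,211),A(546,215),.118)
line("sleeve S",s,D(500,306),D(605,361),.118)
line("bar T",t,A(55,190),A(546,215),.118)
line("bar S",s,D(133,100),D(607,361),.118)
line("st1 T",t,A(130,370),A(140,60),.108)
line("st2 T",t,A(229,370),A(237,60),.108)
line("st1 S",s,D(103,285),D(285,72),.108)
line("st2 S",s,D(196,340),D(377,122),.108)
line("nearplate T z88",t,A(70,380),A(368,396),.088)
line("nearplate T z78",t,A(70,380),A(368,396),.078)
line("farplate T z88",t,A(85,51),A(375,67),.088)
line("plate S z88",s,D(38,300),D(330,474),.088)
line("post right T",t,A(405,80),A(76,60),.130)
line("board T",t,B(587,82),B(773,46),.110)
line("board S",s,C(581,172),C(770,228),.110)
line("block T",t,B(648,128),B(755,106),.045)
# base right edge corner
print(onz(t,A(349,418),.008),onz(t,A(352,300),.008))
E
```

```text
sleeve T [ 0.5059 -0.3465] [ 0.5052 -0.3969] mid [ 0.5056 -0.3717] L 0.0504 ang -90.8
sleeve S [ 0.5106 -0.3454] [ 0.5108 -0.3924] mid [ 0.5107 -0.3689] L 0.047 ang -89.8
bar T [ 0.5116 -0.1608] [ 0.5052 -0.3969] mid [ 0.5084 -0.2789] L 0.2362 ang -91.6
bar S [ 0.5169 -0.1615] [ 0.5113 -0.3931] mid [ 0.5141 -0.2773] L 0.2316 ang -91.4
st1 T [ 0.4265 -0.1988] [ 0.5785 -0.2026] mid [ 0.5025 -0.2007] L 0.1521 ang -1.4
st2 T [ 0.4276 -0.2464] [ 0.5797 -0.2503] mid [ 0.5036 -0.2483] L 0.1521 ang -1.5
st1 S [ 0.4305 -0.2023] [ 0.5791 -0.2049] mid [ 0.5048 -0.2036] L 0.1486 ang -1.0
st2 S [ 0.4294 -0.2488] [ 0.5772 -0.2535] mid [ 0.5033 -0.2512] L 0.1478 ang -1.8
nearplate T z88 [ 0.4217 -0.1718] [ 0.4175 -0.3179] mid [ 0.4196 -0.2449] L 0.1462 ang -91.7
nearplate T z78 [ 0.4221 -0.1727] [ 0.4179 -0.3204] mid [ 0.42   -0.2466] L 0.1477 ang -91.7
farplate T z88 [ 0.5866 -0.1774] [ 0.5819 -0.323 ] mid [ 0.5843 -0.2502] L 0.1456 ang -91.9
plate S z88 [ 0.4203 -0.1768] [ 0.4178 -0.3214] mid [ 0.419  -0.2491] L 0.1446 ang -91.0
post right T [ 0.5672 -0.3269] [ 0.5732 -0.1691] mid [ 0.5702 -0.248 ] L 0.1578 ang 87.8
board T [0.4321 0.2182] [0.4648 0.0701] mid [0.4484 0.1441] L 0.1517 ang -77.6
board S [0.4322 0.2149] [0.4685 0.0679] mid [0.4504 0.1414] L 0.1514 ang -76.1
block T [0.3975 0.1846] [0.4185 0.094 ] mid [0.408  0.1393] L 0.093 ang -77.0
[ 0.40841057 -0.32721174  0.008     ] [ 0.47117938 -0.32931703  0.008     ]
```

```bash
cat > go.py <<'E'
import sys,numpy as np
from station import arm
from scipy.spatial.transform import Rotation as R
s=arm.state();Rw=np.array(s["ee_rot"]);p=np.array(s["eef_pos"])
x,y,z,th=map(float,sys.argv[1:5]);t=np.radians(th)
G=np.c_[[-np.sin(t),np.cos(t),0],[np.cos(t),np.sin(t),0],[0,0,-1]]
print("t",round(s["t"],2),"pos",p.round(4),"yaw",np.degrees(np.arctan2(Rw[1,1],Rw[0,1])).round(2),"w",round(s["width"],3),"F",np.round(s["force"],1))
print("shift now-axes mm",(Rw.T@([x,y,z]-p)*1000).round(1),"turn",np.degrees(R.from_matrix(Rw.T@G).as_rotvec()).round(2),"| shift in goal axes",(G.T@([x,y,z]-p)*1000).round(1))
E
python3 -m pendant '[[0,0,-10,0,0,7.745],[0,0,0,0,0,7.745],[0,0,0,0,0,7.745],[0,0,0,0,0,7.745],[0,0,0,0,0,7.745],[0,0,0,0,0,7.745],[0,0,0,0,0,7.745],[0,0,0,0,0,7.745],[0,0,0,0,0,7.745],[0,0,0,0,0,7.745],[0,0,0,0,0,0]]' 40
python3 go.py 0.506 -0.371 0.22 -1.55
```

```text
t: 1.2
eef_pos: [0.1277, 0.5091, 0.2409]
ee_rot: [[0.028, 1.0, -0.0], [1.0, -0.028, -0.001], [-0.001, -0.0, -1.0]]
force: [-0.8, 1.1, 0.2]
width: 0.473
grasp_force: 0.0
t 1.2 pos [0.1277 0.5091 0.2409] yaw -1.6 w 0.473 F [-0.8  1.1  0.2]
shift now-axes mm [-869.2  402.7   21.4] turn [-0.01  0.04 -0.05] | shift in goal axes [-869.5  402.    20.9]
```

```bash
python3 -m pendant '[[-30,28,0,0,0,0],[-30,28,0,0,0,0],[-30,28,0,0,0,0],[-30,28,0,0,0,0],[-30,28,0,0,0,0],[-30,28,0,0,0,0],[-30,28,0,0,0,0],[-30,28,0,0,0,0],[-30,28,0,0,0,0],[-30,28,0,0,0,0],[-30,28,0,0,0,0],[-30,28,0,0,0,0],[-30,28,0,0,0,0],[-30,28,0,0,0,0],[-40,0,0,0,0,0],[-40,0,0,0,0,0],[-40,0,0,0,0,0],[-40,0,0,0,0,0],[-40,0,0,0,0,0],[-40,0,0,0,0,0]]'
python3 -m pendant '[[-40,0,0,0,0,0],[-40,0,0,0,0,0],[-40,0,0,0,0,0],[-40,0,0,0,0,0],[-35,0,0,0,0,0],[-20,0,0,0,0,0],[0,0,0,0,0,0],[0,0,0,0,0,0]]'
python3 go.py 0.506 -0.371 0.22 -1.55
python3 - <<'E'
from station import arm
import cv2,numpy as np
c=arm.capture("wrist"); cv2.imwrite("pics/w1.png",c["color"][:,:,::-1]); np.savez("w1.npz",**c)
print(c["origin"],c["rotation"].round(3).tolist())
E
```

```text
t: 3.2
eef_pos: [0.5015, -0.1626, 0.2411]
ee_rot: [[0.023, 1.0, -0.0], [1.0, -0.023, 0.0], [0.0, -0.0, -1.0]]
force: [1.2, 0.4, -0.6]
width: 0.469
grasp_force: 0.0
t: 4.0
eef_pos: [0.4961, -0.3757, 0.2407]
ee_rot: [[0.025, 1.0, -0.001], [1.0, -0.025, 0.001], [0.001, -0.001, -1.0]]
force: [0.7, 0.2, 1.1]
width: 0.467
grasp_force: 0.0
t 4.0 pos [ 0.4961 -0.3757  0.2407] yaw -1.42 w 0.467 F [0.7 0.2 1.1]
shift now-axes mm [ 4.9  9.8 20.7] turn [-0.04 -0.06  0.13] | shift in goal axes [ 5.   9.8 20.7]
[ 0.4985392  -0.30203536  0.38337081] [[1.0, -0.024, -0.007], [-0.025, -0.957, -0.289], [0.0, 0.289, -0.957]]
```

View pics/w1.png

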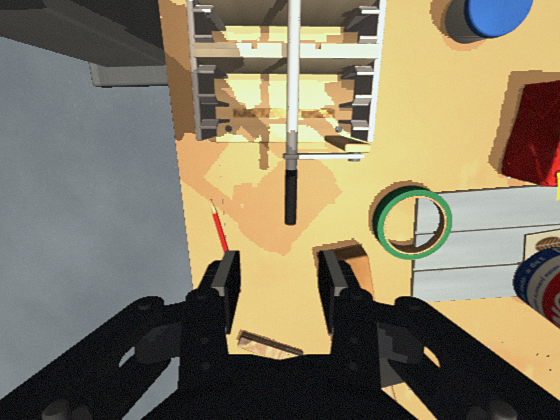

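The wrist view shows the sleeve from (291,168) to (290,225), the cork of the empty slot at row 112 (columns 232-340), and the middle board's top at row ~52.

```bash
python3 - <<'E'
from h import *
import cv2
c=load("w1");g=cv2.imread("pics/w1.png")
for n,p,z in [("sl a",(291,168),.118),("sl b",(290.5,225),.118),("cork L",(232,112),.008),("cork R",(340,112),.008),("mid L",(196,54),.108),("mid R",(366,53),.108)]: print(n,onz(c,p,z).round(4))
o=cv2.resize(g[30:160,180:390],None,fx=3.7,fy=3.7,interpolation=cv2.INTER_CUBIC);cv2.imwrite("pics/w1z.png",o);print(o.shape)
E
```

```text
sl a [ 0.5082 -0.3453  0.118 ]
sl b [ 0.507  -0.3985  0.118 ]
cork L [ 0.4435 -0.2951  0.008 ]
cork R [ 0.5709 -0.2983  0.008 ]
mid L [ 0.4317 -0.2508  0.108 ]
mid R [ 0.5715 -0.2536  0.108 ]
(481, 777, 3)
```

View pics/w1z.png

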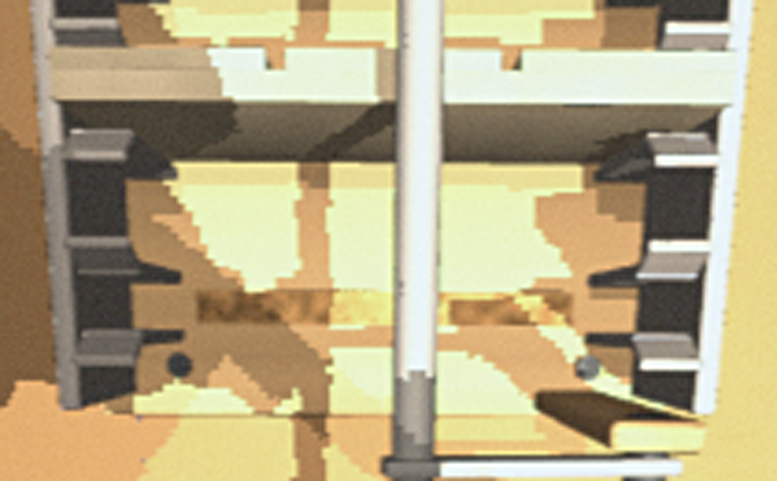

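The crop shows the cork centred at row 308 (197-572). The flare tips of the empty slot are at rows 240/365 on the left and 245/368 on the right, and the plates' inner edges are near columns 70 and 717.

```bash
python3 - <<'E'
from h import *
c=load("w1");P=lambda x,y:(180+x/3.7,30+y/3.7)
for n,p,z in [("cork L",P(197,308),.008),("cork R",P(572,308),.008),("mouth L",P(75,302.5),.088),("mouth R",P(705,306.5),.088),("plate L",P(70,300),.088),("plate R",P(715,300),.088),("mid L",P(50,78),.108),("mid R",P(738,76),.108)]: print(n,onz(c,p,z).round(4))
E
python3 go.py 0.5075 -0.3735 0.101 -1.55
```

```text
cork L [ 0.4449 -0.2965  0.008 ]
cork R [ 0.5646 -0.2995  0.008 ]
mouth L [ 0.4258 -0.2956  0.088 ]
mouth R [ 0.5839 -0.3006  0.088 ]
plate L [ 0.4246 -0.295   0.088 ]
plate R [ 0.5863 -0.2991  0.088 ]
mid L [ 0.4299 -0.2486  0.108 ]
mid R [ 0.5824 -0.252   0.108 ]
t 4.05 pos [ 0.4963 -0.3752  0.241 ] yaw -1.4 w 0.474 F [-1.   0.8  0.8]
shift now-axes mm [  1.9  11.2 140. ] turn [-0.02 -0.04  0.15] | shift in goal axes [  2.   11.1 140. ]
```

```bash
python3 -m pendant '[[2,5,0,0,0,0],[0,6,0,0,0,0],[0,0,20,0,0,0],[0,0,20,0,0,0],[0,0,20,0,0,0],[0,0,20,0,0,0],[0,0,20,0,0,0],[0,0,20,0,0,0],[0,0,12,0,0,0],[0,0,8,0,0,0],[0,0,0,0,0,0],[0,0,0,0,0,0]]' 40 25
python3 -m pendant '[[0,0,0,0,0,0],[0,0,0,0,0,0],[0,0,0,0,0,0],[0,0,0,0,0,0],[0,0,0,0,0,0],[0,0,0,0,0,0]]' 0 25
python3 go.py 0.5075 -0.3735 0.1 -1.55
python3 - <<'E'
import numpy as np
pts=[(-55*np.cos(q)+55,55*np.sin(q)) for q in np.linspace(0,2.55,18)]
print(np.diff(np.array(pts),axis=0).round(1).tolist())
E
```

```text
t: 5.25
eef_pos: [0.5077, -0.3744, 0.1022]
ee_rot: [[0.026, 1.0, 0.001], [1.0, -0.026, -0.001], [-0.001, 0.001, -1.0]]
force: [0.6, -0.5, 0.6]
width: 0.47
grasp_force: 0.0
t: 5.85
eef_pos: [0.5063, -0.3745, 0.1018]
ee_rot: [[0.027, 1.0, -0.002], [1.0, -0.027, 0.0], [0.0, -0.002, -1.0]]
force: [-5.5, 0.1, 1.8]
width: 0.107
grasp_force: 24.6
t 5.85 pos [ 0.5063 -0.3745  0.1018] yaw -1.57 w 0.107 F [-5.5  0.1  1.8]
shift now-axes mm [1.  1.2 1.8] turn [-0.1  -0.   -0.02] | shift in goal axes [1.  1.2 1.8]
[[0.6, 8.2], [1.8, 8.0], [3.0, 7.7], [4.1, 7.1], [5.2, 6.4], [6.1, 5.6], [6.8, 4.6], [7.4, 3.6], [7.9, 2.4], [8.2, 1.2], [8.2, -0.0], [8.1, -1.3], [7.9, -2.5], [7.4, -3.6], [6.8, -4.7], [6.0, -5.6], [5.1, -6.5]]
```

```bash
python3 -m pendant '[[0,-0.5,-8.2,0,0,0],[0,1.3,-8,0,0,0],[0,3,-7.7,0,0,0],[0,4.1,-7.1,0,0,0],[0,5.2,-6.4,0,0,0],[0,6.1,-5.6,0,0,0],[0,6.8,-4.6,0,0,0],[0,7.4,-3.6,0,0,0],[0,7.9,-2.4,0,0,0],[0,0,0,0,0,0]]'
python3 -m pendant '[[0,8.2,-1.2,0,0,0],[0,8.2,0,0,0,0],[0,8.1,1.3,0,0,0],[0,7.9,2.5,0,0,0],[0,7.4,3.6,0,0,0],[0,6.8,4.7,0,0,0],[0,6,5.6,0,0,0],[0,5.1,6.5,0,0,0],[0,0,0,0,0,0],[0,0,0,0,0,0]]'
```

```text
t: 6.85
eef_pos: [0.5495, -0.3758, 0.1561]
ee_rot: [[0.027, 1.0, 0.002], [1.0, -0.027, -0.002], [-0.002, 0.002, -1.0]]
force: [-0.3, -2.5, -0.0]
width: 0.107
grasp_force: 24.8
t: 7.85
eef_pos: [0.6071, -0.3773, 0.1306]
ee_rot: [[0.027, 1.0, 0.002], [1.0, -0.027, -0.001], [-0.001, 0.002, -1.0]]
force: [1.9, -5.2, -0.8]
width: 0.106
grasp_force: 25.9
```

```bash
python3 -m pendant '[[0,0,0,0,0,0],[0,0,0,0,0,0],[0,0,0,0,0,0],[0,0,-15,0,0,0],[0,0,-25,0,0,0],[0,0,-30,0,0,0],[0,0,-30,0,0,0],[0,0,-20,0,0,0],[0,0,0,0,0,0]]' 40
python3 go.py 0.449 0.1425 0.25 13
```

```text
t: 8.75
eef_pos: [0.6071, -0.3772, 0.2577]
ee_rot: [[0.026, 1.0, 0.007], [1.0, -0.026, -0.005], [-0.004, 0.007, -1.0]]
force: [-1.0, -0.1, -0.1]
width: 0.467
grasp_force: 0.0
t 8.75 pos [ 0.6071 -0.3772  0.2577] yaw -1.51 w 0.467 F [-1.  -0.1 -0.1]
shift now-axes mm [ 515.4 -171.8    4.2] turn [  0.39   0.31 -14.52] | shift in goal axes [542.  -37.1   7.7]
```

```bash
python3 -m pendant '[[40,-13.2,0,0,0,0],[40,-13.2,0,0,0,0],[40,-13.2,0,0,0,0],[40,-13.2,0,0,0,0],[40,-13.2,0,0,0,0],[40,-13.2,0,0,0,0],[40,-13.2,0,0,0,0],[40,-13.2,0,0,0,0],[40,-13.2,0,0,0,0],[40,-13.2,0,0,0,0],[40,-13.2,0,0,0,0],[40,-13.2,0,0,0,0],[35,-13.2,0,0,0,0],[0,0,0,0,0,-7.25],[0,0,0,0,0,-7.25],[0,0,0,0,0,0],[0,0,0,0,0,0]]'
python3 go.py 0.449 0.1425 0.25 13
python3 - <<'E'
from station import arm
import cv2,numpy as np
from h import *
c=arm.capture("wrist"); cv2.imwrite("pics/w2.png",c["color"][:,:,::-1]); np.savez("w2.npz",**c)
for X in[(.4321,.2182,.11),(.4648,.0701,.11)]: print(proj(c,X))
E
```

```text
t: 10.45
eef_pos: [0.4482, 0.1424, 0.2513]
ee_rot: [[-0.221, 0.975, -0.001], [0.975, 0.221, -0.0], [0.0, -0.001, -1.0]]
force: [-0.6, -0.6, -0.6]
width: 0.47
grasp_force: 0.0
t 10.45 pos [0.4482 0.1424 0.2513] yaw 12.77 w 0.47 F [-0.6 -0.6 -0.6]
shift now-axes mm [-0.1  0.8  1.3] turn [-0.05 -0.01 -0.23] | shift in goal axes [-0.1  0.8  1.3]
[279.34534599 112.22964898]
[278.49830196 265.51617188]
```

View pics/w2.png

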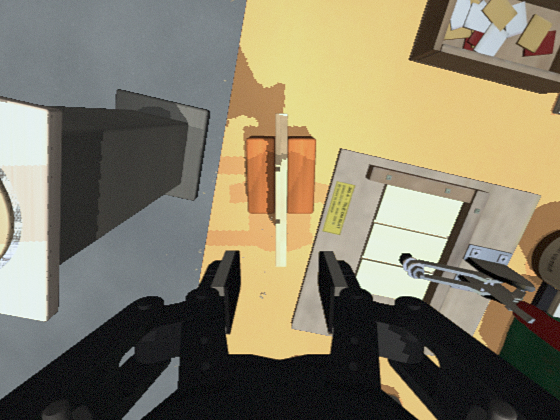

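The board's top edge runs (281,115)-(281,266), within 2 px of my prediction, and it is parallel to the tool x axis. I'll descend and grip.

```bash
python3 -m pendant '[[-1,1.5,25,0,0,-0.2],[0,0,25,0,0,0],[0,0,25,0,0,0],[0,0,25,0,0,0],[0,0,25,0,0,0],[0,0,20,0,0,0],[0,0,15,0,0,0],[0,0,10,0,0,0],[0,0,5,0,0,0],[0,0,0,0,0,0],[0,0,0,0,0,0]]' 40 60
python3 -m pendant '[[0,0,0,0,0,0],[0,0,0,0,0,0],[0,0,0,0,0,0],[0,0,0,0,0,0],[0,0,0,0,0,0],[0,0,0,0,0,0]]' 0 60
python3 -m pendant '[[0,0,-5,0,0,0],[0,0,-10,0,0,0],[0,0,-15,0,0,0],[0,0,-20,0,0,0],[0,0,-20,0,0,0],[0,0,-20,0,0,0],[0,0,-20,0,0,0],[0,0,-20,0,0,0],[0,0,-15,0,0,0],[0,0,-5,0,0,0],[0,0,0,0,0,0],[0,0,0,0,0,0]]'
python3 go.py 0.503 -0.298 0.225 88.45
```

```text
t: 11.6
eef_pos: [0.4506, 0.142, 0.0777]
ee_rot: [[-0.227, 0.974, 0.001], [0.974, 0.227, 0.0], [0.0, 0.001, -1.0]]
force: [1.1, -0.2, -0.5]
width: 0.468
grasp_force: 0.0
t: 12.2
eef_pos: [0.4506, 0.142, 0.0776]
ee_rot: [[-0.228, 0.974, 0.001], [0.974, 0.228, 0.0], [0.0, 0.001, -1.0]]
force: [-1.1, -0.2, 5.3]
width: 0.114
grasp_force: 59.2
t: 13.4
eef_pos: [0.4498, 0.1418, 0.226]
ee_rot: [[-0.228, 0.974, -0.001], [0.974, 0.228, -0.0], [0.0, -0.001, -1.0]]
force: [-0.1, 0.1, -0.6]
width: 0.119
grasp_force: 58.4
t 13.4 pos [0.4498 0.1418 0.226 ] yaw 13.17 w 0.119 F [-0.1  0.1 -0.6]
shift now-axes mm [-440.4  -48.3    1.1] turn [-7.000e-02 -6.000e-02 -7.528e+01] | shift in goal axes [ -65.1 -438.2    1. ]
```

```bash
python3 -m pendant '[[0,0,-5,0,0,-7.53],[0,0,-5,0,0,-7.53],[0,0,0,0,0,-7.53],[0,0,0,0,0,-7.53],[0,0,0,0,0,-7.53],[0,0,0,0,0,-7.53],[0,0,0,0,0,-7.53],[0,0,0,0,0,-7.53],[0,0,0,0,0,-7.53],[0,0,0,0,0,-7.53],[0,0,0,0,0,0]]'
python3 -m pendant '[[-4,-20,0,0,0,0],[-5,-32,0,0,0,0],[-5,-32,0,0,0,0],[-5,-32,0,0,0,0],[-5,-32,0,0,0,0],[-5,-32,0,0,0,0],[-5,-32,0,0,0,0],[-5,-32,0,0,0,0],[-5,-32,0,0,0,0],[-5,-32,0,0,0,0],[-5,-32,0,0,0,0],[-5,-32,0,0,0,0],[-3,-32,0,0,0,0],[-3,-32,0,0,0,0],[0,0,0,0,0,0],[0,0,0,0,0,0],[0,0,0,0,0,0]]'
python3 go.py 0.503 -0.298 0.16 88.45
python3 - <<'E'
from station import arm
import cv2,numpy as np
o=[]
for n in("wrist","top","scene"):
    c=arm.capture(n); np.savez(n+"3.npz",**c); o.append(c["color"][:,:,::-1])
im=np.zeros((600,800,3),np.uint8)
im[:420,:560]=o[0]
im[420:,:240]=cv2.resize(o[1][160:280,310:450],(240,180))
im[200:600,560:]=cv2.resize(o[2][120:330,290:416],(240,400))
im[420:,245:555]=cv2.resize(o[2][130:330,250:500],(310,180))
cv2.imwrite("pics/w3.png",im)
E
```

```text
t: 14.5
eef_pos: [0.4497, 0.1418, 0.2358]
ee_rot: [[-1.0, 0.026, -0.002], [0.026, 1.0, -0.0], [0.002, -0.0, -1.0]]
force: [0.4, -0.4, -0.7]
width: 0.118
grasp_force: 58.5
t: 16.2
eef_pos: [0.5034, -0.2949, 0.2365]
ee_rot: [[-1.0, 0.028, -0.001], [0.028, 1.0, 0.001], [0.001, 0.001, -1.0]]
force: [0.4, -0.3, -1.4]
width: 0.123
grasp_force: 58.6
t 16.2 pos [ 0.5034 -0.2949  0.2365] yaw 88.41 w 0.123 F [ 0.4 -0.3 -1.4]
shift now-axes mm [ 0.3 -3.2 76.5] turn [ 0.04 -0.03 -0.04] | shift in goal axes [ 0.3 -3.1 76.5]
```

View pics/w3.png

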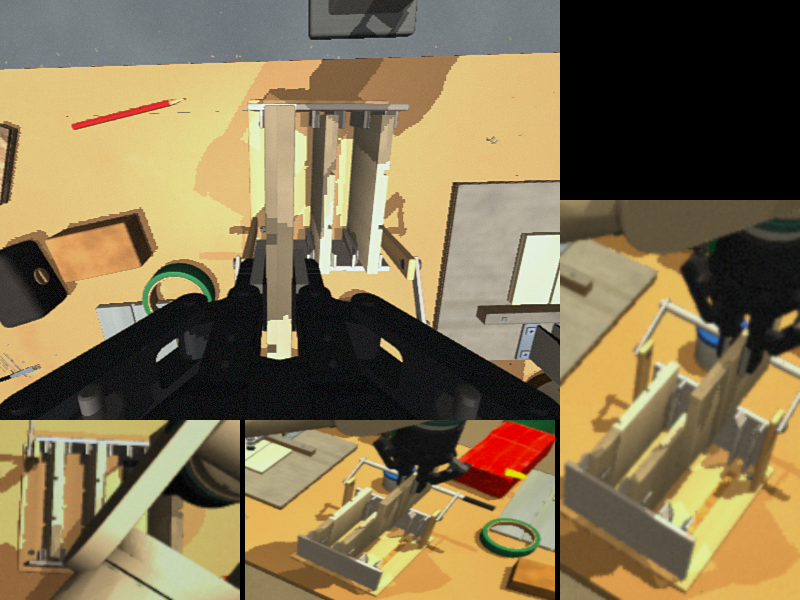

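Wrist view: the held board is straight, its top edge running (280,107)-(279,358). The bar is leaning back, and the two stored boards are in place.

```bash
python3 - <<'E'
from h import *
c=load("wrist3")
for p in[(280,107),(279,358)]: print(onz(c,p,.2689).round(4))
# predicted slot features
for X in[(.4246,-.2955,.088),(.503,-.298,.008),(.4305,-.296,.088)]: print(proj(c,X).round(1))
print(onz(c,(258,113),.088),onz(c,(316,113),.088),onz(c,(250,106),.088),onz(c,(408,106),.088))
E
```

```text
[ 0.4269 -0.2925  0.2689]
[ 0.5334 -0.2959  0.2689]
[275.7 110.2]
[276.2 177.8]
[275.4 117. ]
[ 0.42657611 -0.31180785  0.088     ] [ 0.42806035 -0.25868907  0.088     ] [ 0.42030109 -0.31879465  0.088     ] [ 0.42431612 -0.17496477  0.088     ]
```

```bash
python3 -m pendant '[[0.3,-2.6,10,0,0,0],[0,0,15,0,0,0],[0,0,15,0,0,0],[0,0,15,0,0,0],[0,0,10,0,0,0],[0,0,5,0,0,0],[0,0,3,0,0,0],[0,0,0,0,0,0],[0,0,0,0,0,0]]'
python3 -m pendant '[[0,0,3,0,0,0],[0,0,4,0,0,0],[0,0,4,0,0,0],[0,0,4,0,0,0],[0,0,4,0,0,0],[0,0,0,0,0,0],[0,0,0,0,0,0]]'
python3 go.py 0.503 -0.2975 0.0756 88.45
python3 - <<'E'
from station import arm
import cv2,numpy as np
c=arm.capture("wrist"); s=arm.capture("scene");np.savez("wrist4.npz",**c)
a=cv2.resize(c["color"][80:280,220:420,::-1],(480,480));b=cv2.resize(s["color"][180:330,300:420,::-1],(320,400))
im=np.zeros((480,800,3),np.uint8);im[:,:480]=a;im[:400,480:]=b;cv2.imwrite("pics/w4.png",im)
E
```

```text
t: 17.25
eef_pos: [0.5033, -0.2985, 0.1645]
ee_rot: [[-1.0, 0.027, 0.001], [0.027, 1.0, -0.001], [-0.001, -0.001, -1.0]]
force: [-0.1, 0.7, -1.1]
width: 0.122
grasp_force: 58.6
t: 17.95
eef_pos: [0.503, -0.2983, 0.1448]
ee_rot: [[-1.0, 0.027, -0.0], [0.027, 1.0, 0.0], [0.0, 0.0, -1.0]]
force: [0.3, 0.4, -0.3]
width: 0.12
grasp_force: 58.6
t 17.95 pos [ 0.503  -0.2983  0.1448] yaw 88.47 w 0.12 F [ 0.3  0.4 -0.3]
shift now-axes mm [ 0.   0.7 69.2] turn [ 0.01 -0.01  0.02] | shift in goal axes [ 0.   0.8 69.2]
```

View pics/w4.png

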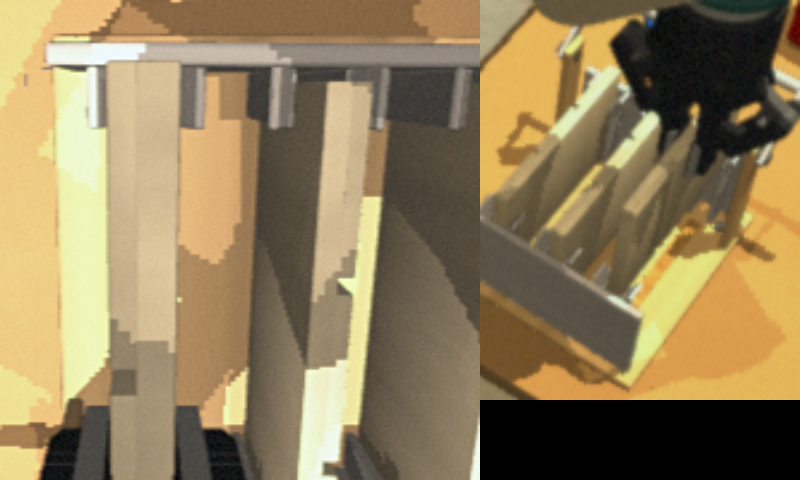

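The near end of the board sits between the two flares (crop columns 88-107 and 180-205), just clear of the end plate, with no contact force. I'll go on down.

```bash
python3 -m pendant '[[0,0.4,4,0,0,0],[0,0,4,0,0,0],[0,0,4,0,0,0],[0,0,4,0,0,0],[0,0,4,0,0,0],[0,0,0,0,0,0],[0,0,0,0,0,0]]'
python3 -m pendant '[[0,0,5,0,0,0],[0,0,5,0,0,0],[0,0,5,0,0,0],[0,0,5,0,0,0],[0,0,5,0,0,0],[0,0,5,0,0,0],[0,0,5,0,0,0],[0,0,5,0,0,0],[0,0,0,0,0,0],[0,0,0,0,0,0]]'
```

```text
t: 18.75
eef_pos: [0.5031, -0.2979, 0.1248]
ee_rot: [[-1.0, 0.027, -0.0], [0.027, 1.0, 0.0], [0.0, 0.0, -1.0]]
force: [0.6, -0.9, -0.9]
width: 0.117
grasp_force: 58.7
t: 19.75
eef_pos: [0.5031, -0.2979, 0.0848]
ee_rot: [[-1.0, 0.027, -0.0], [0.027, 1.0, 0.0], [0.0, 0.0, -1.0]]
force: [0.6, -0.0, -0.6]
width: 0.12
grasp_force: 58.7
```

```bash
python3 -m pendant '[[0,0,3,0,0,0],[0,0,2,0,0,0],[0,0,2,0,0,0],[0,0,1,0,0,0],[0,0,1,0,0,0],[0,0,0,0,0,0],[0,0,0,0,0,0]]'

```

```text
t: 20.45
eef_pos: [0.5031, -0.2979, 0.0759]
ee_rot: [[-1.0, 0.027, 0.0], [0.027, 1.0, 0.0], [-0.0, 0.0, -1.0]]
force: [0.8, 0.5, -0.1]
width: 0.122
grasp_force: 58.9
```

```bash
python3 -m pendant '[[0,0,0.7,0,0,0],[0,0,0.7,0,0,0],[0,0,0,0,0,0]]'
python3 -m pendant '[[0,0,0.7,0,0,0],[0,0,0,0,0,0]]'

```

```text
t: 20.75
eef_pos: [0.5032, -0.2981, 0.0757]
ee_rot: [[-1.0, 0.027, 0.001], [0.027, 1.0, -0.0], [-0.001, -0.0, -1.0]]
force: [-3.0, 0.6, 5.8]
width: 0.12
grasp_force: 59.7
t: 20.95
eef_pos: [0.5032, -0.2981, 0.0757]
ee_rot: [[-1.0, 0.027, 0.001], [0.027, 1.0, -0.001], [-0.001, -0.001, -1.0]]
force: [-5.2, 2.1, 10.6]
width: 0.118
grasp_force: 60.4
```

Seated at the predicted height. I'll release and rise.

```bash
python3 -m pendant '[[0,0,-1.5,0,0,0],[0,0,0,0,0,0],[0,0,0,0,0,0],[0,0,0,0,0,0]]' 30
python3 -m pendant '[[0,0,-5,0,0,0],[0,0,-10,0,0,0],[0,0,-15,0,0,0],[0,0,-20,0,0,0],[0,0,-30,0,0,0],[0,0,-30,0,0,0],[0,0,-30,0,0,0],[0,0,-25,0,0,0],[0,0,-10,0,0,0],[0,0,0,0,0,0]]'
python3 -m pendant '[[0,0,0,0,0,8.5],[0,0,0,0,0,8.5],[0,0,0,0,0,8.5],[0,0,0,0,0,8.5],[0,0,0,0,0,8.5],[0,0,0,0,0,8.5],[0,0,0,0,0,8.5],[0,0,0,0,0,8.5],[0,0,0,0,0,8.5],[0,0,0,0,0,8.5],[0,0,0,0,0,5],[0,0,0,0,0,0],[0,0,0,0,0,0]]' 40 25
python3 go.py 0.6071 -0.3773 0.1306 -1.55
python3 - <<'E'
from station import arm
import cv2,numpy as np
c=arm.capture("wrist"); cv2.imwrite("pics/w5.png",c["color"][:,:,::-1]); np.savez("w5.npz",**c)
E
```

```text
t: 21.35
eef_pos: [0.503, -0.2978, 0.075]
ee_rot: [[-1.0, 0.027, -0.0], [0.027, 1.0, 0.0], [0.0, 0.0, -1.0]]
force: [0.2, -0.5, -0.3]
width: 0.351
grasp_force: 0.0
t: 22.35
eef_pos: [0.5035, -0.2982, 0.2527]
ee_rot: [[-1.0, 0.027, 0.003], [0.027, 1.0, -0.002], [-0.004, -0.002, -1.0]]
force: [-0.4, 0.2, -0.0]
width: 0.349
grasp_force: 0.0
t: 23.65
eef_pos: [0.5028, -0.2977, 0.249]
ee_rot: [[0.024, 1.0, -0.002], [1.0, -0.024, 0.001], [0.001, -0.002, -1.0]]
force: [0.4, 0.7, -0.1]
width: 0.469
grasp_force: 0.0
t 23.65 pos [ 0.5028 -0.2977  0.249 ] yaw -1.39 w 0.469 F [ 0.4  0.7 -0.1]
shift now-axes mm [-77.2 106.4 118.2] turn [-0.09 -0.07  0.16] | shift in goal axes [-76.8 106.4 118.4]
```

View pics/w5.png

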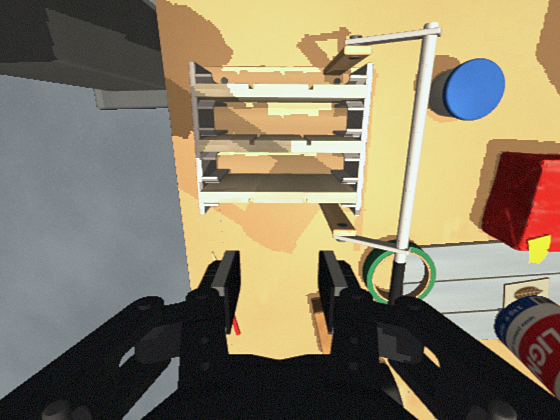

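All three boards sit at the same height. The bar is still back, with its sleeve near (398,280). I'll check that against where I left it.

```bash
python3 - <<'E'
from h import *
c=load("w5")
for X in[(.6071,-.3523,.1475),(.6078,-.3273,.1475)]: print(proj(c,X))
for p in[(398,262),(398,298)]: print(onz(c,p,.147))
E
```

```text
[396.75073511 264.3796486 ]
[400.0930708  238.30811817]
[ 0.60821432 -0.35023942  0.147     ]
[ 0.61148764 -0.38709962  0.147     ]
```

```bash
python3 -m pendant '[[-25,30,0,0,0,0.15],[-25,30,0,0,0,0],[-20,30,0,0,0,0],[-7,16,0,0,0,0],[0,0,15,0,0,0],[0,0,15,0,0,0],[0,0,10,0,0,0],[0,0,0,0,0,0],[0,0,0,0,0,0]]'
python3 go.py 0.6071 -0.3773 0.1306 -1.55
```

```text
t: 24.6
eef_pos: [0.6068, -0.3778, 0.2107]
ee_rot: [[0.029, 1.0, 0.0], [1.0, -0.029, -0.0], [-0.0, 0.0, -1.0]]
force: [0.1, 0.3, 1.1]
width: 0.467
grasp_force: 0.0
t 24.6 pos [ 0.6068 -0.3778  0.2107] yaw -1.65 w 0.467 F [0.1 0.3 1.1]
shift now-axes mm [ 0.5  0.3 80.1] turn [ 0.01  0.   -0.1 ] | shift in goal axes [ 0.5  0.3 80.1]
```

```bash
python3 -m pendant '[[0,0,20,0,0,0],[0,0,20,0,0,0],[0,0,20,0,0,0],[0,0,15,0,0,0],[0,0,5,0,0,0],[0,0,0,0,0,0],[0,0,0,0,0,0]]' 40 25
python3 -m pendant '[[0,0,0,0,0,0],[0,0,0,0,0,0],[0,0,0,0,0,0],[0,0,0,0,0,0],[0,0,0,0,0,0],[0,0,0,0,0,0]]' 0 25
python3 -m pendant '[[0,-5.1,-6.5,0,0,0],[0,-6,-5.6,0,0,0],[0,-6.8,-4.7,0,0,0],[0,-7.4,-3.6,0,0,0],[0,-7.9,-2.5,0,0,0],[0,-8.1,-1.3,0,0,0],[0,-8.2,0,0,0,0],[0,-8.2,1.2,0,0,0],[0,0,0,0,0,0],[0,0,0,0,0,0]]'
python3 -m pendant '[[0,-7.9,2.4,0,0,0],[0,-7.4,3.6,0,0,0],[0,-6.8,4.6,0,0,0],[0,-6.1,5.6,0,0,0],[0,-5.2,6.4,0,0,0],[0,-4.1,7.1,0,0,0],[0,0,0,0,0,0],[0,0,0,0,0,0]]'
```

```text
t: 25.3
eef_pos: [0.6073, -0.3782, 0.1319]
ee_rot: [[0.029, 1.0, 0.002], [1.0, -0.029, -0.001], [-0.001, 0.002, -1.0]]
force: [-0.3, 0.6, -0.2]
width: 0.466
grasp_force: 0.0
t: 25.9
eef_pos: [0.6072, -0.3781, 0.131]
ee_rot: [[0.029, 1.0, 0.001], [1.0, -0.029, -0.001], [-0.001, 0.002, -1.0]]
force: [0.9, -0.9, 3.0]
width: 0.104
grasp_force: 24.7
t: 26.9
eef_pos: [0.5494, -0.3764, 0.1554]
ee_rot: [[0.029, 1.0, 0.002], [1.0, -0.029, -0.001], [-0.001, 0.002, -1.0]]
force: [-1.8, 1.7, 8.9]
width: 0.103
grasp_force: 26.0
t: 27.7
eef_pos: [0.511, -0.3749, 0.1222]
ee_rot: [[0.03, 1.0, -0.002], [1.0, -0.03, 0.001], [0.001, -0.002, -1.0]]
force: [1.6, -1.8, -1.6]
width: 0.102
grasp_force: 26.7
```

```bash
python3 -m pendant '[[0,-2.6,7.7,0,0,0],[0,-1.5,7,0,0,0],[0,-0.4,3.5,0,0,0],[0,0,0,0,0,0],[0,0,0,0,0,0]]'
python3 -m pendant '[[0,0,1.5,0,0,0],[0,0,0.8,0,0,0],[0,0,0,0,0,0],[0,0,0,0,0,0]]'
```

```text
t: 28.2
eef_pos: [0.5065, -0.3749, 0.1047]
ee_rot: [[0.03, 1.0, -0.002], [1.0, -0.03, 0.001], [0.001, -0.002, -1.0]]
force: [-3.5, 0.6, -0.2]
width: 0.103
grasp_force: 27.6
t: 28.6
eef_pos: [0.5064, -0.3749, 0.1031]
ee_rot: [[0.03, 1.0, -0.002], [1.0, -0.03, 0.001], [0.001, -0.002, -1.0]]
force: [-6.7, 0.9, 3.8]
width: 0.108
grasp_force: 28.1
```

```bash
python3 -m pendant '[[0,0,1.5,0,0,0],[0,0,0,0,0,0],[0,0,0,0,0,0]]'
python3 -m pendant '[[0,0,0,0,0,0],[0,0,0,0,0,0],[0,0,0,0,0,0],[0,0,0,0,0,0]]' 40
python3 -m pendant '[[0,0,-10,0,0,0],[0,0,-20,0,0,0],[0,0,-30,0,0,0],[0,0,-30,0,0,0],[0,0,-30,0,0,0],[0,0,0,0,0,0]]'
python3 -m pendant '[[20,-20,-10,0,0,0],[30,-20,0,0,0,0],[35,-10,0,0,0,0],[40,0,0,0,0,0],[40,0,0,0,0,0],[40,0,0,0,0,0],[40,0,0,0,0,0],[40,0,0,0,0,0],[40,0,0,0,0,0],[40,0,0,0,0,0],[0,0,0,0,0,0],[0,0,0,0,0,0],[0,0,0,0,0,0]]'
python3 - <<'E'
from station import arm
import cv2,numpy as np
t=arm.capture("top");s=arm.capture("scene");np.savez("top6.npz",**t);np.savez("scene6.npz",**s)
im=np.zeros((460,800,3),np.uint8)
im[:,:440]=cv2.resize(t["color"][160:275,315:425,::-1],(440,460),interpolation=cv2.INTER_CUBIC)
im[:360,440:]=cv2.resize(s["color"][190:310,285:405,::-1],(360,360),interpolation=cv2.INTER_CUBIC)
cv2.imwrite("pics/f.png",im)
E
```

```text
t: 28.9
eef_pos: [0.5062, -0.3749, 0.1015]
ee_rot: [[0.03, 1.0, -0.002], [1.0, -0.03, 0.001], [0.001, -0.002, -1.0]]
force: [-6.5, 1.1, 3.8]
width: 0.102
grasp_force: 28.1
t: 29.3
eef_pos: [0.5073, -0.3748, 0.1014]
ee_rot: [[0.029, 1.0, 0.0], [1.0, -0.029, 0.0], [0.0, 0.0, -1.0]]
force: [0.0, 0.1, -0.3]
width: 0.468
grasp_force: 0.0
t: 29.9
eef_pos: [0.5085, -0.376, 0.2285]
ee_rot: [[0.029, 1.0, 0.008], [1.0, -0.029, -0.006], [-0.006, 0.008, -1.0]]
force: [-0.2, -0.4, 0.5]
width: 0.467
grasp_force: 0.0
t: 31.2
eef_pos: [0.4679, -0.0094, 0.2316]
ee_rot: [[0.03, 1.0, -0.0], [1.0, -0.03, -0.0], [-0.0, -0.0, -1.0]]
force: [-0.2, -0.2, 0.1]
width: 0.468
grasp_force: 0.0
```

View pics/f.png

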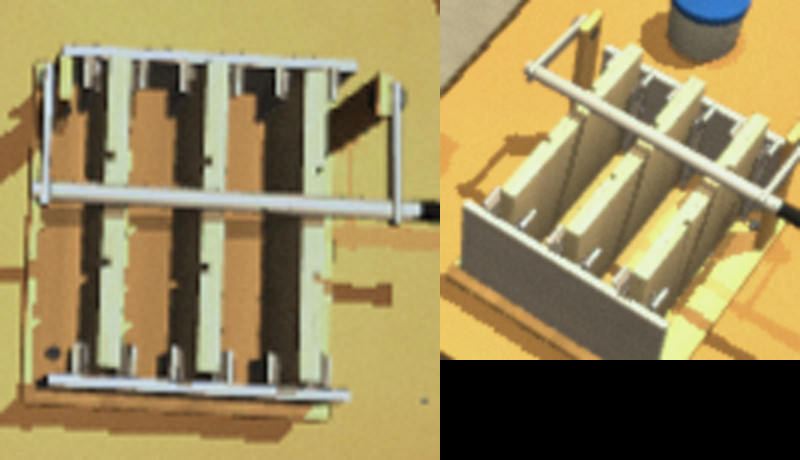

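Final view: three boards seated at equal height, the new one in the right-hand slot near column 315. The bar lies flat across them as it did at the start, and the arm is clear.

```bash
python3 -c "
from station import arm
print(arm.hand_in())"
```

```text
the job is handed in; nothing more can be done
None
```

The board is seated in the empty right-hand slot, the retaining bar is down flat over the boards, the two stored boards look undisturbed in the final images, and the job was handed in at about 31 s; the judge's verdict was not shown.

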